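Roll the solder reel up the feeder ramp into its cradle

ROBOT

A 6-joint arm with a two-finger parallel gripper is mounted at the origin on the work surface. World frame = base frame: x ahead of the robot, y to its left, z up, the work surface at z = 0. Lengths are in m, angles in rad, forces in N, time in s.
With the tool pointing down it reaches from about 0.375 to 0.9 m from the base axis. Payload 3.1 kg.
Tool frame: the origin (TCP) lies at the very end of the fingers, on their centre line; the grasp point (between the pads) lies 19 mm behind it (manip.hold_point_z is the distance from the TCP to the grasp point, in m); y points along the fingers, z is the direction in which the jaws open and shut, and the axes are right-handed (so a half turn about y gives the same grasp; the last joint's range is limited). The gripper opens to 85 mm and grips with 20 to 120 N. Pads are 22 mm wide; open, the fingers measure 114 mm over their backs; the gripper's body (76 mm by 85 mm) begins 54 mm behind the grasp point. The pads swing forward as they close: fully open they stand 13 mm farther back than shut.
Start: joints at [1.139, 0.527, 1.433, -0, 1.181, -0.178], TCP at [0.156, 0.605, 0.196] pointing down, gripper open.
Joint ranges: [-3.08, 3.08], [-0.75, 2.2], [0.22, 2.44], [-1.43, 4.57], [0, 2.65], [-2.85, 2.85]. Speed limits (rad/s): [2.79, 2.79, 3.14, 3.14, 3.14, 3.14].

INTERFACE

Orientations are given as a unit quaternion [x, y, z, w].
In Python, from station import manip, eyes, workorder gives the robot as it stands. The module is installed in compiled form; this text tells all that it offers.
- The arm moves only by the shell command python3 -m jog 'ROWS' [OPENING] [FORCE]. ROWS is JSON, a list of rows, each a list of 2 entries, a list of its own where there are three numbers: the shift along the tool's x, y, z in cm, then the turn about the tool's y in rad. A call has 1 to 20 rows; each row is the pose to reach, as a shift and turn from the pose commanded when the call began, along the tool's axes at that moment; what a row does not reach only later rows make up. A row lasts 1/12 s, in which the tool goes at most 41.7 mm and 7.16 degrees, less where a joint would pass 70% of its speed; a pose out of reach is approached as far as the arm can. A call with a gripper value outside its range is refused whole. OPENING is the finger opening in cm, from 0 to 8.54, set as the call begins (- or left out, the last holds). The fingers move at their own pace and stop on an object; FORCE is the grip in N (left out, the last holds). Time passes only in rows, so rows that repeat a pose let the fingers close. It gives the time, the measured TCP pose, the force and the opening at its end, in the units of the state.
- manip.sense(): the state, without advancing time (a new reading comes with each control period).
- eyes.snapshot(name): name is "scene" or "top" or "wrist"; returns a dict with "frame" (400x640x3 uint8, red, green, blue), "vfov" (degrees; the focal length in pixels is half the picture's height over the tangent of half this angle, whatever the lens; pixels are square), "cx", "cy" (the principal point, pixels), "rvec" (rotation vector, rad) and "tvec" (3), from world to camera coordinates, as OpenCV has them. Camera axes: x right, y down, z forward; pixel columns grow to the right and rows downward; lengths in m; the calibration is good to about 2 mm. A picture is of the moment at which its call begins. There is no depth.
- workorder.sign_off(): hands the job in, once; it reports no verdict.
The state is a dict: "t": time; "q": joint angles; "qd": joint speeds; "tau": joint torques, N m; "tcp_pos": TCP position; "tool_rot": TCP orientation; "force": force on the tool from outside, world axes, zero at the start; "ft_torque": the same for the moment, N m; "finger_gap": opening from 0.0 (shut) to 1.0 (fully open).
Only numpy, scipy, OpenCV 4.12 (cv2) and the standard library are available. Lean on these libraries where they do the work, as an engineer would, in place of code of your own. Each camera call takes 0.05 s, during which the arm holds its last target. There are 200 camera calls.

TASK

Load the wire feeder on the electronics bench: with the fingertips, slowly and gently push the solder reel up the little ramp until it drops over the crest into the cradle against the stop, and leave it resting there. Keep behind it all the way (no faster than about 5 cm a second), so that it neither runs ahead nor rolls back down; do not pinch, squeeze or lift it, and leave the things around the feeder where they are.

Things in the scene. Friction and masses are not known exactly. Their poses are not given: they have to be found in the camera images.
- reel: Solder reel, a lying cylinder free to roll: two black flanges 60 mm in diameter, 5 mm thick, grey wire 54 mm in diameter, 58 mm long between them; 68 mm long in all, smooth (friction about 0.3), 0.3 to 0.65 kg. Origin at its centre (30 mm above the deck); y is the reel's axis, across the ramp; x and z turn as it rolls. Starts at rest on the level apron at the ramp's foot.
- ramp: Wire feeder fixed to the bench: aluminium deck 86 mm wide between steel side rails, black feeder head at the top end. Origin on the bench under the deck's middle; x uphill along the deck, y across, z up. Deck along x: level apron, 8 mm above the bench, from -160 mm (open end) to the foot at -50; ramp to the crest at 80; cradle to the stop at 128. Rails: inner faces at y = +-38 mm.
- foot (a point): Foot of the ramp, on the deck's centre line: feeder x = -50 mm, 8 mm above the bench. From here the deck rises straight to the crest. The rails stand 14 mm above apron and ramp and are 5 mm thick.
- crest (a point): Crest at the top of the ramp, centre line: feeder x = 80 mm, 30 mm above the bench (slope 9.6 degrees). Behind it the deck drops 4 mm to the level cradle floor, 26 mm above the bench. Pushed past the crest the reel drops into the cradle and stays; on the ramp it rolls back if let go.
- stop (a point): The stop: the upright face of the black feeder head, at feeder x = 128 mm; this point is 56 mm above the bench. The head is 86 mm wide, 40 mm deep, its top 72 mm above the bench.
- seat (a point): The point where the reel's centre lies when the reel rests in the cradle: 96.5 mm along the feeder's x, on its centre line, 56 mm above the bench (the reel has about 1.5 mm of play to either side along x).
- spare_reel: Bystander: smaller solder reel, same materials, standing on its flange, 44 mm in diameter, 45 mm high; origin at the centre of its underside; beside the feeder.
- flux_jar: Bystander: small round jar with a black lid, 44 mm in diameter, 42 mm high; origin at the centre of its underside; beside the feeder.
- sponge_tray: Bystander: black tray with a yellow sponge, 90 x 65 x 22 mm; origin at the centre of its underside; beside the feeder.
- meter: Bystander: hand-held multimeter lying on its back, 78 x 155 x 36 mm; origin at the centre of its underside; beside the feeder.
Mind the look-alikes: they are no part of the job. What is shaped like the reel but blue or purple is not meant.

How it is judged:
By the outcome, as a careful person would: the job done as asked, in the order asked, and still so for the second after the job is handed in, with the robot touching nothing.
It also fails if it takes over 45 s, if anything falls off the work surface, if the arm or the gripper's body presses on something with over 40 N, if the wrist force passes 120 N, or if a joint passes its speed limit or range.

## Working session

There is one attempt and no reset: what is moved stays moved. The work goes in short steps, Python scripts to look and compute and a shell command to move; the robot and the scene stay as the last step left them, time stands still between calls to the robot, and variables do not carry over. Pictures are saved under pics/ and viewed, about 8 in all and at most 12, crops included, and the job is handed in when it is done.

```bash
mkdir -p pics; cat > h.py <<'E'
import numpy as np,cv2
from station import manip,eyes,workorder
def cam(s):
    f=200/np.tan(np.radians(s["vfov"])/2)
    return np.array([[f,0,s["cx"]],[0,f,s["cy"]],[0,0,1]]),cv2.Rodrigues(np.array(s["rvec"],float))[0],np.array(s["tvec"],float)
def proj(s,P):
    K,R,t=cam(s);p=(K@(R@np.atleast_2d(P).T+t[:,None]));return (p[:2]/p[2]).T
def back(s,uv,z):
    K,R,t=cam(s);d=R.T@np.linalg.inv(K)@np.array([uv[0],uv[1],1.]);c=-R.T@t
    return c+d*(z-c[2])/d[2]
def save(s,n): cv2.imwrite("pics/"+n,s["frame"][:,:,::-1])
E
python3 - <<'E'
from h import *
import pickle
for n in("scene","top"):
    s=eyes.snapshot(n);save(s,n+"0.png");pickle.dump(s,open(n+".pkl","wb"))
    K,R,t=cam(s);print(n,s["vfov"],-R.T@t)
print(manip.sense(),manip.hold_point_z)
E
```

```text
scene 43.201059156042206 [1.34410756 0.07424149 0.94367962]
top 53.82852013574407 [ 0.49091456 -0.04666386  0.9636643 ]
{'t': 0.1, 'q': array([ 1.13948249e+00,  5.28382546e-01,  1.43377789e+00,  1.40525282e-05,
        1.18141121e+00, -1.78500059e-01]), 'qd': array([ 0.00046612, -0.00166727, -0.0029449 ,  0.00098131,  0.00086424,
        0.0008175 ]), 'tau': array([-2.90144490e-04, -4.43305135e+01, -1.78585571e+01, -2.58844548e-04,
        3.87130727e-03, -9.38237008e-06]), 'tcp_pos': array([0.15599377, 0.60448004, 0.19512462]), 'tool_rot': array([ 0.70213042, -0.08936158,  0.08893272, -0.70079836]), 'force': array([ 0.47518835,  0.08887873, -0.3064886 ]), 'ft_torque': array([-0.05739282, -0.02472646, -0.00859861]), 'finger_gap': 1.0013375593467473} 0.0187
```

View pics/scene0.png

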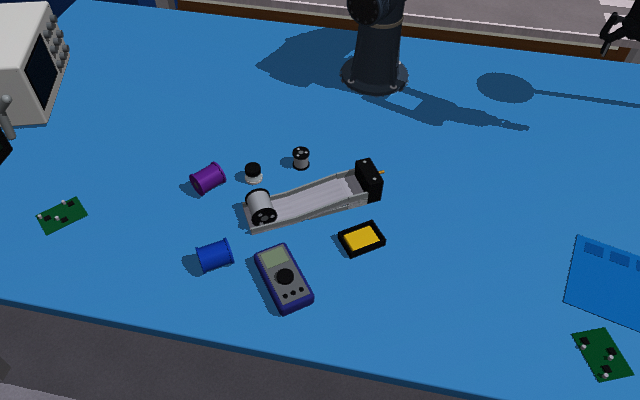

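View pics/top0.png

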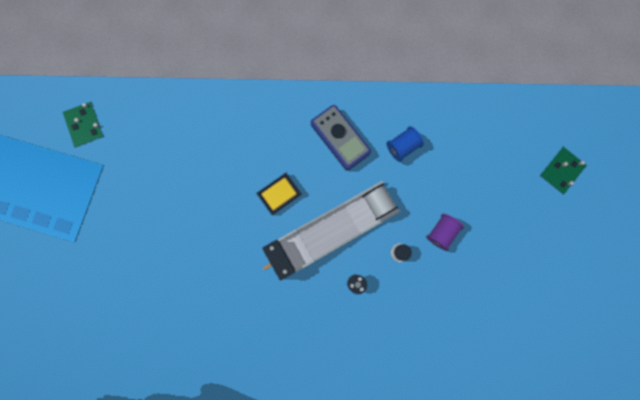

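The scene shows the grey/black reel on the apron at scene (261,207), top (380,202). Possible look-alikes in the top view are blue (405,144), purple (446,232) and the small spare reel (357,284). I choose the grey reel on the feeder and check it in a close crop.

```bash
python3 - <<'E'
from h import *
import pickle
s=pickle.load(open("top.pkl","rb"))
c=s["frame"][170:290,250:410,::-1]
cv2.imwrite("pics/crop.png",cv2.resize(c,None,fx=5,fy=5,interpolation=cv2.INTER_CUBIC))
for uv,z in(((380,202),.05),((280,260),.072),((390,143),.03)): print(uv,back(s,uv,z))
E
```

```text
(380, 202) [ 0.62555716 -0.19180855  0.05      ]
(280, 260) [0.48760994 0.03683942 0.072     ]
(390, 143) [ 0.77481686 -0.22039759  0.03      ]
```

View pics/crop.png

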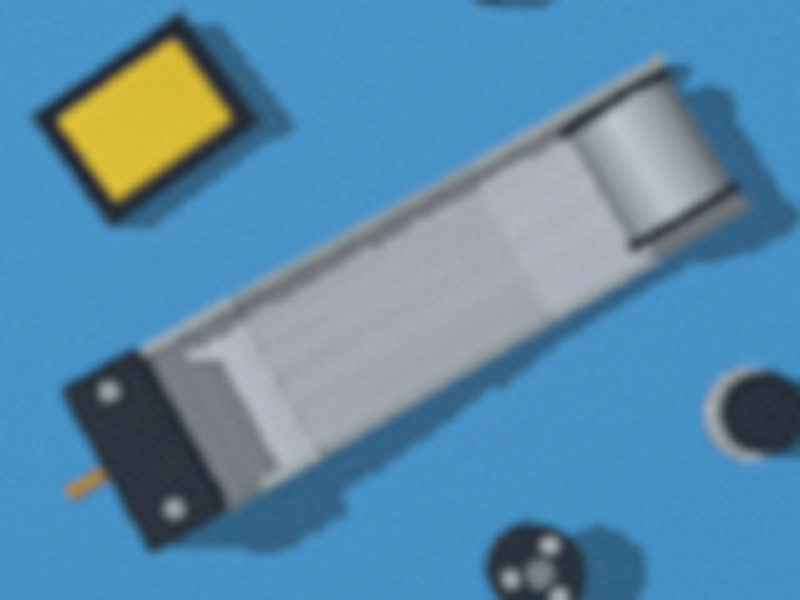

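The crop shows the reel with grey wire and black flanges lying between the rails, its silhouette from (560,132) to (738,187). The head-top corners are (65,388), (138,350), (225,508) and (150,550), and the open rail ends are (660,58) and (748,203). I fit the feeder pose from these.

```bash
cat >> h.py <<'E'
def F(p,x,y,z): 
    c,s_=np.cos(p[2]),np.sin(p[2]);return np.array([p[0]+c*x-s_*y,p[1]+s_*x+c*y,z])
E
python3 - <<'E'
from h import *
import pickle
from scipy.optimize import least_squares
from scipy.spatial.transform import Rotation as Ro
s=pickle.load(open("top.pkl","rb"))
M=[(65,388,168,-43,72),(138,350,128,-43,72),(225,508,128,43,72),(150,550,168,43,72),(660,58,-160,-43,22),(748,203,-160,43,22)]
M=np.array(M,float);uv=M[:,:2]/5+[250,170]
f=lambda p:(proj(s,[F(p,*m) for m in M[:,2:]/1000])-uv).ravel()
r=least_squares(f,[.55,-.08,2.1]);p=r.x
print("feeder",p,np.degrees(p[2]),"res",r.fun.round(2))
np.save("feed.npy",p)
# reel
N=np.array([(560,132),(665,72),(738,187),(632,247)])/5+[250,170]
def g(a): return (proj(s,[F(p,a[0]+dx,a[1]+dy,.038) for dx,dy in((.03,-.034),(-.03,-.034),(-.03,.034),(.03,.034))])-N).ravel()
r=least_squares(g,[-.11,0]);print("reel",r.x,r.fun.round(2))
S=manip.sense();R=Ro.from_quat(S["tool_rot"]).as_matrix();print(R.round(3))
for x in(-.16,-.11,-.05,.08,.0965): print(x,F(p,x,0,0),np.linalg.norm(F(p,x,0,0)))
yf=np.array([-np.sin(p[2]),np.cos(p[2]),0])
print("turn to put tool z on yf:",np.arctan2((R.T@yf)[0],(R.T@yf)[2]))
E
```

```text
feeder [ 0.56369924 -0.08692443  2.10813121] 120.78702109989183 res [-1.61  0.   -0.66 -1.3   0.73  0.54  0.07  1.26  0.37 -1.03  1.21  0.34]
reel [-0.12399911 -0.00065534] [-0.4  -0.6   0.13 -0.95  0.35  0.47 -0.08  1.04]
[[ 0.968 -0.001  0.25 ]
 [-0.25  -0.002  0.968]
 [-0.    -1.    -0.002]]
-0.16 [ 0.64559496 -0.22437657  0.        ] 0.6834747265182862
-0.11 [ 0.62000255 -0.18142278  0.        ] 0.6460010722466216
-0.05 [ 0.58929165 -0.12987822  0.        ] 0.6034343424178236
0.08 [ 0.52275138 -0.01819836  0.        ] 0.5230680480119501
0.0965 [ 0.51430588 -0.00402361  0.        ] 0.5143216196350582
turn to put tool z on yf: -2.360949426403457
```

```bash
python3 -m jog '[[[71,4.5,-70.8],0.78],[[71,4.5,-70.8],0.78],[[71,4.5,-70.8],0.78],[[71,4.5,-70.8],0.78],[[71,4.5,-70.8],0.78],[[71,4.5,-70.8],0.78],[[71,4.5,-70.8],0.78],[[71,4.5,-70.8],0.78],[[71,4.5,-70.8],0.78],[[71,4.5,-70.8],0.78],[[71,4.5,-70.8],0.78],[[71,4.5,-70.8],0.78],[[71,4.5,-70.8],0.78],[[71,4.5,-70.8],0.78],[[71,4.5,-70.8],0.78],[[71,4.5,-70.8],0.78],[[71,4.5,-70.8],0.78],[[71,4.5,-70.8],0.78],[[71,4.5,-70.8],0.78],[[71,4.5,-70.8],0.78]]' 2.0 20
cat >> h.py <<'E'
def togo(x,y,z):
    from scipy.spatial.transform import Rotation as Ro
    p=np.load("feed.npy");S=manip.sense();R=Ro.from_quat(S["tool_rot"]).as_matrix()
    yf=np.array([-np.sin(p[2]),np.cos(p[2]),0]);v=-R.T@yf;xf=np.array([yf[1],-yf[0],0])
    d=S["tcp_pos"]-[p[0],p[1],0]
    print("t",S["t"],"feeder mm",(1e3*np.array([d@xf,d@yf,d[2]])).round(1),"shift cm",(100*R.T@(F(p,x,y,z)-S["tcp_pos"])).round(2),"turn",np.arctan2(v[0],v[2]).round(3),"F",S["force"].round(2),"gap",S["finger_gap"])
E
python3 -c "
from h import *
togo(-.2,0,.15)"
```

```text
t: 1.77
tcp_pos: [0.5803, -0.1134, 0.1581]
tool_rot: [0.615, -0.35, 0.349, -0.615]
force: [1.4, 0.0, -0.7]
finger_gap: 0.234
t 1.7667 feeder mm [-31.3  -0.7 158.1] shift cm [16.87  0.8  -0.07] turn 0.0 F [ 1.37  0.02 -0.66] gap 0.23415989691594646
```

```bash
python3 -m jog '[[[16.9,0.8,0],0],[[16.9,0.8,0],0],[[16.9,0.8,0],0],[[16.9,0.8,0],0],[[16.9,0.8,0],0],[[16.9,0.8,0],0],[[16.9,0.8,0],0],[[16.9,0.8,0],0]]'
python3 - <<'E'
from h import *
import pickle
togo(-.2,0,.15)
s=eyes.snapshot("wrist");save(s,"w1.png");pickle.dump(s,open("w1.pkl","wb"))
p=np.load("feed.npy")
im=s["frame"][:,:,::-1].copy()
for x,y,z in((-.16,-.043,.022),(-.16,.043,.022),(-.05,-.043,.022),(-.05,.043,.022),(.128,-.043,.072),(.128,.043,.072),(-.124,-.034,.038),(-.124,.034,.038)):
    u=proj(s,F(p,x,y,z))[0];print((x,y,z),u.round(1))
    cv2.drawMarker(im,tuple(int(a) for a in u),(0,0,255),0,9)
cv2.imwrite("pics/w1m.png",im)
E
```

```text
t: 2.43
tcp_pos: [0.6655, -0.2549, 0.1501]
tool_rot: [-0.615, 0.35, -0.348, 0.615]
force: [-0.0, 0.7, -0.1]
finger_gap: 0.234
t 2.4333 feeder mm [-196.4   -1.5  150.1] shift cm [ 0.36  0.01 -0.15] turn 0.002 F [-0.02  0.74 -0.05] gap 0.2340888551928447
(-0.16, -0.043, 0.022) [367.3 145.2]
(-0.16, 0.043, 0.022) [276.1 145.1]
(-0.05, -0.043, 0.022) [372.3  14.2]
(-0.05, 0.043, 0.022) [270.8  14.2]
(0.128, -0.043, 0.072) [ 399.6 -379.6]
(0.128, 0.043, 0.072) [ 241.1 -379.4]
(-0.124, -0.034, 0.038) [360.9 105.3]
(-0.124, 0.034, 0.038) [282.2 105.2]
```

View pics/w1m.png

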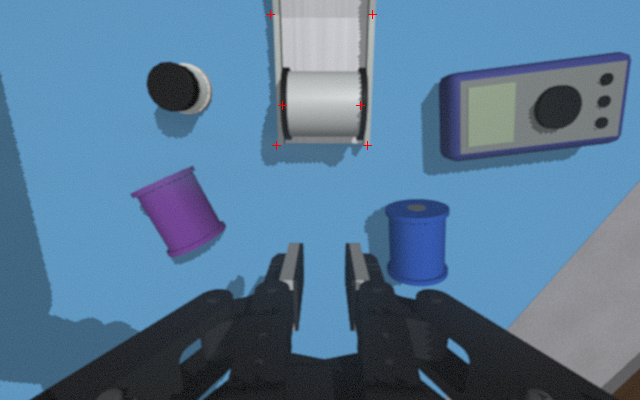

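The wrist view shows the feeder end at (276,143)–(371,143), about 2 px right of the prediction (y −2 mm, x +1.5 mm). The reel is seated between the rails at (282–367, 70–139), and the fingers are centred at column 323. I update the feeder pose and descend behind the reel.

```bash
python3 -c "
from h import *
p=np.load('feed.npy');q=F(p,.0015,-.002,0);p[:2]=q[:2];np.save('feed.npy',p)"
python3 -m jog '[[[-0.3,2,0],0],[[-0.6,4,0],0],[[-0.6,6,0],0],[[-0.6,8,0],0],[[-0.6,10,0],0],[[-0.6,11.5,0],0],[[-0.6,12.5,0],0],[[-0.6,12.8,0],0],[[-0.6,12.8,0],0]]'
python3 - <<'E'
from h import *
togo(-.18,0,.022)
s=eyes.snapshot("wrist");save(s,"w2.png")
s=eyes.snapshot("scene");a=s["frame"][140:260,200:400,::-1]
b=cv2.resize(a,(640,384),interpolation=cv2.INTER_CUBIC)
w=cv2.imread("pics/w2.png")[0:400]
cv2.imwrite("pics/v2.png",np.vstack([cv2.resize(w,(320,200)),cv2.resize(a,(320,192))]) if 0 else np.hstack([cv2.resize(w,(400,250)),cv2.resize(a,(400,250),interpolation=cv2.INTER_CUBIC)]))
E
```

```text
t: 3.23
tcp_pos: [0.6631, -0.2503, 0.0223]
tool_rot: [-0.615, 0.349, -0.348, 0.615]
force: [0.5, -0.8, 0.8]
finger_gap: 0.228
t 3.2333 feeder mm [-192.8    0.3   22.3] shift cm [-1.28  0.03  0.03] turn 0.002 F [ 0.47 -0.8   0.81] gap 0.2280860222164578
```

View pics/v2.png

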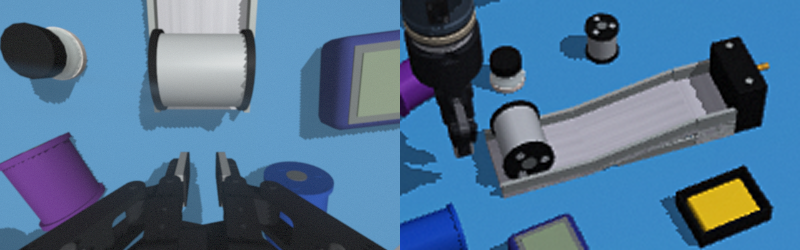

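```bash
python3 -m jog '[[[-0.4,0,0.1],0],[[-0.8,0,0.2],0],[[-1.2,0,0.2],0],[[-1.6,0,0.2],0],[[-1.9,0,0.2],0],[[-2.2,0,0.2],0],[[-2.4,0,0.2],0],[[-2.5,0,0.2],0],[[-2.6,0,0.2],0],[[-2.7,0,0.2],0],[[-2.8,0,0.2],0],[[-2.9,0,0.2],0],[[-3.0,0,0.2],0],[[-3.1,0,0.2],0],[[-3.2,0,0.2],0],[[-3.3,0,0.2],0],[[-3.4,0,0.2],0],[[-3.5,0,0.2],0],[[-3.6,0,0.2],0],[[-3.7,0,0.2],0]]'
cat > look.py <<'E'
from h import *
import sys,pickle
p=np.load("feed.npy")
togo(-.12,0,.022)
w=eyes.snapshot("wrist");s=eyes.snapshot("scene");t=eyes.snapshot("top")
pickle.dump((w,s,t),open(sys.argv[1]+".pkl","wb"))
for n in("w","s","t"): save(locals()[n],sys.argv[1]+n+".png")
a=s["frame"][140:260,200:400,::-1]
cv2.imwrite("pics/"+sys.argv[1]+".png",np.hstack([cv2.resize(w["frame"][:,:,::-1],(400,250)),cv2.resize(a,(400,250),interpolation=cv2.INTER_CUBIC)]))
E
python3 look.py v3
```

```text
t: 5.0
tcp_pos: [0.6463, -0.2185, 0.0227]
tool_rot: [0.615, -0.349, 0.349, -0.615]
force: [-0.4, -0.2, 0.7]
finger_gap: 0.237
t 5.0 feeder mm [-156.8   -1.6   22.7] shift cm [-3.68  0.07 -0.15] turn 0.001 F [-0.37 -0.21  0.7 ] gap 0.2370541563346763
```

View pics/v3.png

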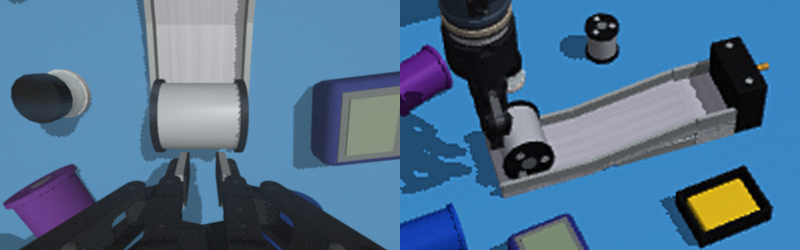

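The fingers are right behind the reel (wrist rows 150–155), about at contact. I start pushing along the apron at about 1.8 cm/s.

```bash
python3 -m jog '[[[-0.1,0,0],0],[[-0.2,0,0],0],[[-0.3,0,0],0],[[-0.4,0,0],0],[[-0.5,0,0],0],[[-0.6,0,0],0],[[-0.7,0,0],0],[[-0.8,0,0],0],[[-0.95,0,0],0],[[-1.1,0,0],0],[[-1.25,0,0],0],[[-1.4,0,0],0],[[-1.55,0,0],0],[[-1.7,0,0],0],[[-1.85,0,0],0],[[-2.0,0,0],0],[[-2.15,0,0],0],[[-2.3,0,0],0],[[-2.45,0,0],0],[[-2.6,0,0],0]]'
python3 look.py v4
```

```text
t: 6.82
tcp_pos: [0.6355, -0.1996, 0.0263]
tool_rot: [0.616, -0.346, 0.352, -0.614]
force: [-3.4, -5.1, 15.1]
finger_gap: 0.239
t 6.8167 feeder mm [-135.    -2.    26.3] shift cm [-1.51  0.42 -0.2 ] turn 0.001 F [-3.39 -5.12 15.07] gap 0.23873805240179047
```

View pics/v4.png

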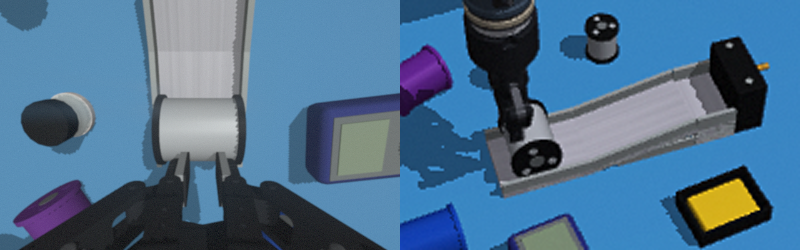

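The wrist force shows 15 N upward, so I check the contact close up before going on.

```bash
python3 - <<'E'
from h import *
import pickle
w,s,t=pickle.load(open("v4.pkl","rb"));p=np.load("feed.npy");S=manip.sense()
K,R,tt=cam(w);c=-R.T@tt;print("wristcam",c,"tcp",S["tcp_pos"],"axis",R[2], "q",S["q"].round(2),S["ft_torque"])
print("tcp px",proj(w,S["tcp_pos"]),proj(s,S["tcp_pos"]))
for x in(-.11,-.105,-.1,-.095,-.09):
    print(x,"foot row",proj(w,F(p,-.05,0,.008))[0].round(0),"flange front/back tangents rows",[proj(w,F(p,x+.03*np.sin(a),0.034,.038+.03*np.cos(a)))[0][1].round(0) for a in np.radians((-90,-60,-40,-20,0,20,40,60))])
a=w["frame"][130:330,220:420,::-1];b=s["frame"][150:230,230:310,::-1]
cv2.imwrite("pics/z4.png",np.hstack([cv2.resize(a,(400,400),interpolation=2),cv2.resize(b,(400,400),interpolation=2)]))
E
```

```text
wristcam [ 0.59844618 -0.13637287  0.20417066] tcp [ 0.63532221 -0.19929163  0.02641139] axis [ 0.1508618  -0.25025505 -0.95635408] q [-0.47  0.79  1.45 -0.    0.9  -1.01] [-0.69794326  0.43215091  0.0244398 ]
tcp px [[322.57019848 231.29770841]] [[256.83956493 212.28919656]]
-0.11 foot row [319.  81.] flange front/back tangents rows [np.float64(248.0), np.float64(253.0), np.float64(248.0), np.float64(235.0), np.float64(215.0), np.float64(192.0), np.float64(170.0), np.float64(152.0)]
-0.105 foot row [319.  81.] flange front/back tangents rows [np.float64(240.0), np.float64(244.0), np.float64(239.0), np.float64(225.0), np.float64(205.0), np.float64(181.0), np.float64(159.0), np.float64(142.0)]
-0.1 foot row [319.  81.] flange front/back tangents rows [np.float64(231.0), np.float64(235.0), np.float64(229.0), np.float64(215.0), np.float64(194.0), np.float64(170.0), np.float64(148.0), np.float64(131.0)]
-0.095 foot row [319.  81.] flange front/back tangents rows [np.float64(223.0), np.float64(226.0), np.float64(219.0), np.float64(204.0), np.float64(183.0), np.float64(159.0), np.float64(136.0), np.float64(119.0)]
-0.09 foot row [319.  81.] flange front/back tangents rows [np.float64(214.0), np.float64(217.0), np.float64(209.0), np.float64(193.0), np.float64(171.0), np.float64(147.0), np.float64(124.0), np.float64(108.0)]
```

View pics/z4.png

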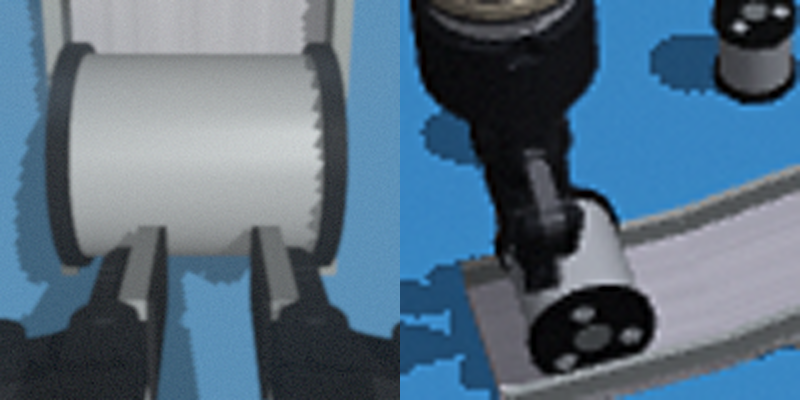

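```bash
python3 - <<'E'
from h import *
import pickle
from scipy.spatial.transform import Rotation as Ro
w,s,t=pickle.load(open("v4.pkl","rb"));p=np.load("feed.npy");S=manip.sense()
R=Ro.from_quat(S["tool_rot"]).as_matrix()
K=cam(w)[0];print("f",K[0,0])
for fx in(-11,0,11):
  print(fx,[(d,proj(w,[S["tcp_pos"]+R@np.array([fx,-d,zz])/1e3 for zz in(-10,10)]).round(0).tolist()) for d in(0,10,20,30)])
for x in(-.12,-.11,-.1): print(x,"scene flange centre",proj(s,F(p,x,-.036,.038))[0].round(1),"zoom",((proj(s,F(p,x,-.036,.038))[0]-[230,150])*5).round(0))
E
```

```text
f 322.4775601473839
-11 [(0, [[305.0, 214.0], [340.0, 214.0]]), (10, [[304.0, 220.0], [341.0, 220.0]]), (20, [[303.0, 226.0], [341.0, 226.0]]), (30, [[302.0, 233.0], [342.0, 233.0]])]
0 [(0, [[306.0, 231.0], [339.0, 231.0]]), (10, [[305.0, 238.0], [340.0, 238.0]]), (20, [[304.0, 245.0], [341.0, 245.0]]), (30, [[302.0, 254.0], [342.0, 254.0]])]
11 [(0, [[306.0, 248.0], [339.0, 248.0]]), (10, [[305.0, 256.0], [340.0, 256.0]]), (20, [[304.0, 264.0], [341.0, 264.0]]), (30, [[303.0, 273.0], [342.0, 273.0]])]
-0.12 scene flange centre [266.5 218.4] zoom [183. 342.]
-0.11 scene flange centre [270.7 217.3] zoom [204. 336.]
-0.1 scene flange centre [274.9 216.2] zoom [225. 331.]
```

By both the wrist and scene views the reel centre is at x ≈ −115 mm. The true fingertips, at wrist (302–345, 244), stand well above the reported TCP and have ridden onto the reel's rear-top. I ease off upward and back, shut the fingers (where the TCP definition should hold), and check the tip height.

```bash
python3 -m jog '[[[0.1,-0.4,0],0],[[0.2,-0.8,0],0],[[0.5,-1.2,0],0],[[1.2,-1.5,0],0],[[2,-1.5,0],0],[[3,-1.5,0],0],[[4,-1.5,0],0],[[5,-1.5,0],0],[[6,-1,0],0],[[6.2,0,0],0],[[6.2,0,0],0],[[6.2,0,0],0]]' 0 20
python3 look.py v5; python3 - <<'E'
from h import *
import pickle
w,s,t=pickle.load(open("v5.pkl","rb"));S=manip.sense()
T=S["tcp_pos"];u=proj(w,T)[0];v=proj(s,T)[0];print(u,v,proj(s,T+[0,0,.02]))
def crop(im,o,n,c):
    a=cv2.resize(im[o[1]:o[1]+n,o[0]:o[0]+n,::-1],(400,400),interpolation=2);k=400/n
    for q in c: cv2.drawMarker(a,tuple(int((q[i]-o[i])*k) for i in(0,1)),(0,0,255),0,12)
    return a
cv2.imwrite("pics/z5.png",np.hstack([crop(w["frame"],(220,130),200,[u]),crop(s["frame"],(200,150),100,[v,proj(s,T+[0,0,.02])[0]])]))
E
```

```text
t: 7.97
tcp_pos: [0.6633, -0.2489, 0.0207]
tool_rot: [-0.615, 0.351, -0.348, 0.615]
force: [-0.3, 1.0, -0.2]
finger_gap: -0.003
t 7.9667 feeder mm [-191.6   -0.7   20.7] shift cm [-7.16 -0.1  -0.06] turn 0.0 F [-0.28  0.99 -0.16] gap -0.003164665976143837
[324.12853692 233.80062225] [232.9033127 219.4424284] [[231.92367006 214.00936028]]
```

View pics/z5.png

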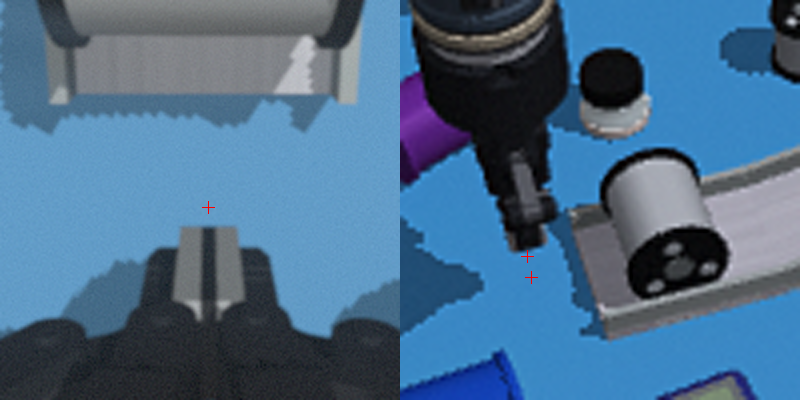

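The scene view now shows the fingertips at zoom (525,250), which matches the marker 20 mm above the reported TCP (527,256). So the real tips are about 22 mm higher than reported, and I work with that offset. The reel stands undisturbed on the apron. I go down 17 mm more, behind the apron, then make a slow approach.

```bash
python3 -m jog '[[[0,0.5,0],0],[[0,1.0,0],0],[[0,1.4,0],0],[[0,1.7,0],0],[[0,1.7,0],0],[[-0.5,1.7,0],0],[[-1.0,1.7,0],0],[[-1.5,1.7,0.1],0],[[-2.0,1.7,0.1],0],[[-2.4,1.7,0.1],0],[[-2.7,1.7,0.1],0],[[-2.9,1.7,0.1],0],[[-3.0,1.7,0.1],0],[[-3.1,1.7,0.1],0],[[-3.2,1.7,0.1],0],[[-3.3,1.7,0.1],0],[[-3.4,1.7,0.1],0],[[-3.5,1.7,0.1],0],[[-3.6,1.7,0.1],0],[[-3.7,1.7,0.1],0]]'
cat > track.py <<'E'
# reel flange centre in the scene view -> feeder x, by matching against the v5 patch
from h import *
import pickle,sys
from scipy.optimize import brentq
p=np.load("feed.npy")
def find(s):
    s0=pickle.load(open("v5.pkl","rb"))[1];c=[269,217]
    T=s0["frame"][c[1]-12:c[1]+13,c[0]-12:c[0]+13].mean(2).astype(np.float32)
    I=s["frame"].mean(2).astype(np.float32)[150:235,245:390]
    r=cv2.matchTemplate(I,T,cv2.TM_CCOEFF_NORMED);_,v,_,l=cv2.minMaxLoc(r)
    u=np.array([l[0]+245+12,l[1]+150+12])
    h=lambda x:.038+np.interp(x,[-.05,.08,.095],[0,.022,.018])
    xs=np.linspace(-.15,.12,541);e=[np.linalg.norm(proj(s,F(p,x,-.036,h(x)))[0]-u) for x in xs]
    return u,round(v,2),"reel x mm",round(1e3*xs[np.argmin(e)],1),"miss px",round(min(e),1)
for n in("v3","v4","v5",sys.argv[1]): print(n,*find(pickle.load(open(n+".pkl","rb"))[1]))
E
python3 look.py v6; python3 track.py v6
```

```text
t: 9.78
tcp_pos: [0.6466, -0.2173, 0.0056]
tool_rot: [0.615, -0.349, 0.349, -0.615]
force: [-0.0, -0.4, -0.5]
finger_gap: -0.001
t 9.7833 feeder mm [-155.9   -2.5    5.6] shift cm [-3.59 -1.64 -0.25] turn 0.001 F [-0.04 -0.38 -0.45] gap -0.0010264475143880118
v3 [264 218] 0.88 reel x mm -125.5 miss px 1.0
v4 [268 217] 0.89 reel x mm -116.0 miss px 0.9
v5 [269 217] 1.0 reel x mm -113.5 miss px 0.7
v6 [269 217] 1.0 reel x mm -113.5 miss px 0.7
```

View pics/v6.png

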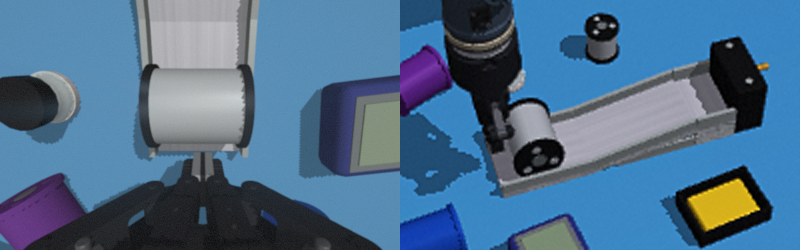

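The reel is still at −113.5 mm and not yet touched. The fingers sit about 4 mm to its right in the wrist view (203 vs 197.5), so I correct that and push slowly on.

```bash
python3 -m jog '[[[0,0,-0.2],0],[[0,0,-0.4],0],[[-0.1,0,-0.4],0],[[-0.2,0,-0.4],0],[[-0.3,0,-0.4],0],[[-0.4,0,-0.4],0],[[-0.5,0,-0.4],0],[[-0.6,0,-0.4],0],[[-0.7,0,-0.4],0],[[-0.8,0,-0.4],0],[[-0.9,0,-0.4],0],[[-1.0,0,-0.4],0],[[-1.1,0,-0.4],0],[[-1.2,0,-0.4],0],[[-1.3,0,-0.4],0],[[-1.4,0,-0.4],0],[[-1.5,0,-0.4],0],[[-1.6,0,-0.4],0],[[-1.7,0,-0.4],0],[[-1.8,0,-0.4],0]]'
python3 look.py v7; python3 track.py v7 | tail -1
```

```text
t: 11.6
tcp_pos: [0.634, -0.2038, 0.0057]
tool_rot: [0.615, -0.349, 0.349, -0.615]
force: [0.6, -0.5, -0.2]
finger_gap: -0.001
t 11.6 feeder mm [-137.8    1.5    5.7] shift cm [-1.78 -1.63  0.15] turn 0.001 F [ 0.63 -0.51 -0.19] gap -0.0014403695239883466
v7 [274 216] 0.86 reel x mm -102.0 miss px 0.4
```

```bash
python3 -m jog '[[[-0.12,0,0],0],[[-0.25,0,0],0],[[-0.4,0,0],0],[[-0.55,0,0],0],[[-0.7,0,0],0],[[-0.85,0,0],0],[[-1.0,0,0],0],[[-1.15,0,0],0],[[-1.3,0,0],0],[[-1.45,0,0],0],[[-1.6,0,0],0],[[-1.75,0,0],0],[[-1.9,0,0],0],[[-2.05,0,0],0],[[-2.2,0,0],0],[[-2.35,0,0],0],[[-2.5,0,0],0],[[-2.65,0,0],0],[[-2.8,0,0],0],[[-2.95,0,0],0]]'
python3 look.py v8; python3 track.py v8 | tail -1
```

```text
t: 13.42
tcp_pos: [0.6188, -0.1784, 0.0056]
tool_rot: [0.615, -0.349, 0.349, -0.615]
force: [0.8, -0.3, 0.8]
finger_gap: 0.001
t 13.4167 feeder mm [-108.3    1.5    5.6] shift cm [ 1.17 -1.64  0.15] turn 0.001 F [ 0.84 -0.29  0.83] gap 0.0007126418447816775
v8 [287 212] 0.82 reel x mm -70.5 miss px 1.0
```

```bash
python3 -m jog '[[[-0.15,0,0],0],[[-0.3,0,0],0],[[-0.45,0,0],0],[[-0.6,0,0],0],[[-0.75,0,0],0],[[-0.9,0,0],0],[[-1.05,0,0],0],[[-1.2,0,0],0],[[-1.4,0,0],0],[[-1.6,0,0],0],[[-1.8,0,0],0],[[-2.0,0,0],0],[[-2.2,0,0],0],[[-2.4,0,0],0],[[-2.6,-0.03,0],0],[[-2.8,-0.07,0],0],[[-3.0,-0.1,0],0],[[-3.2,-0.14,0],0],[[-3.4,-0.17,0],0],[[-3.6,-0.2,0],0]]'
python3 look.py v9; python3 track.py v9 | tail -1
```

```text
t: 15.23
tcp_pos: [0.6003, -0.1474, 0.0077]
tool_rot: [0.615, -0.349, 0.349, -0.615]
force: [2.0, -1.8, 1.1]
finger_gap: 0.004
t 15.2333 feeder mm [-72.2   1.5   7.7] shift cm [ 4.78 -1.43  0.15] turn 0.001 F [ 1.97 -1.85  1.11] gap 0.0035808774621683974
v9 [301 208] 0.8 reel x mm -36.5 miss px 0.7
```

View pics/v9.png

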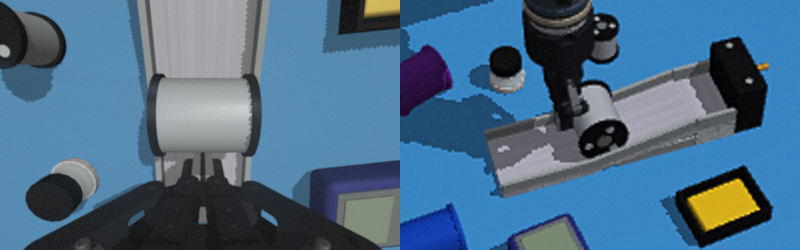

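The reel is straight on the lower ramp at x ≈ −36 mm with the fingers in contact behind it (about 2.7 N). I continue up the slope at 2.4 cm/s.

```bash
python3 -m jog '[[[-0.2,-0.03,0],0],[[-0.4,-0.07,0],0],[[-0.6,-0.1,0],0],[[-0.8,-0.14,0],0],[[-1.0,-0.17,0],0],[[-1.2,-0.2,0],0],[[-1.4,-0.24,0],0],[[-1.6,-0.27,0],0],[[-1.8,-0.3,0],0],[[-2.0,-0.34,0],0],[[-2.2,-0.37,0],0],[[-2.4,-0.41,0],0],[[-2.6,-0.44,0],0],[[-2.8,-0.47,0],0],[[-3.0,-0.51,0],0],[[-3.2,-0.54,0],0],[[-3.4,-0.57,0],0],[[-3.6,-0.61,0],0],[[-3.8,-0.64,0],0],[[-4.0,-0.68,0],0]]'
python3 look.py v10; python3 track.py v10 | tail -1
```

```text
t: 17.05
tcp_pos: [0.5798, -0.1131, 0.0145]
tool_rot: [0.615, -0.349, 0.349, -0.615]
force: [0.8, -2.0, 1.3]
finger_gap: -0.001
t 17.05 feeder mm [-32.2   1.6  14.5] shift cm [ 8.78 -0.75  0.15] turn 0.001 F [ 0.78 -2.03  1.25] gap -0.0009179372681140432
v10 [317 202] 0.87 reel x mm 3.0 miss px 0.6
```

```bash
python3 -m jog '[[[-0.2,-0.03,0],0],[[-0.4,-0.07,0],0],[[-0.6,-0.1,0],0],[[-0.8,-0.14,0],0],[[-1.0,-0.17,0],0],[[-1.2,-0.2,0],0],[[-1.4,-0.24,0],0],[[-1.6,-0.27,0],0],[[-1.8,-0.3,0],0],[[-2.0,-0.34,0],0],[[-2.2,-0.37,0],0],[[-2.4,-0.41,0],0],[[-2.6,-0.44,0],0],[[-2.8,-0.47,0],0],[[-3.0,-0.51,0],0],[[-3.2,-0.54,0],0],[[-3.4,-0.57,0],0],[[-3.6,-0.61,0],0],[[-3.8,-0.64,0],0],[[-4.0,-0.68,0],0]]'
python3 look.py v11; python3 track.py v11 | tail -1
```

```text
t: 18.87
tcp_pos: [0.5593, -0.0787, 0.0213]
tool_rot: [0.615, -0.349, 0.349, -0.615]
force: [1.3, -1.1, 1.2]
finger_gap: -0.0
t 18.8667 feeder mm [ 7.8  1.6 21.3] shift cm [12.78 -0.07  0.15] turn 0.001 F [ 1.27 -1.06  1.22] gap -0.00040775653229024053
v11 [334 196] 0.76 reel x mm 44.5 miss px 0.3
```

```bash
python3 -m jog '[[[-0.2,-0.03,0],0],[[-0.4,-0.07,0],0],[[-0.6,-0.1,0],0],[[-0.8,-0.14,0],0],[[-1.0,-0.17,0],0],[[-1.2,-0.2,0],0],[[-1.4,-0.24,0],0],[[-1.6,-0.27,0],0],[[-1.8,-0.3,0],0],[[-2.0,-0.34,0],0],[[-2.2,-0.37,0],0],[[-2.4,-0.41,0],0],[[-2.6,-0.44,0],0],[[-2.8,-0.47,0],0],[[-2.9,-0.49,0],0],[[-3.0,-0.51,0],0],[[-3.1,-0.52,0],0],[[-3.2,-0.54,0],0],[[-3.3,-0.56,0],0],[[-3.4,-0.57,0],0]]'
python3 look.py v12; python3 track.py v12 | tail -1
```

```text
t: 20.68
tcp_pos: [0.5414, -0.0493, 0.0268]
tool_rot: [0.615, -0.35, 0.349, -0.615]
force: [0.4, -0.4, 0.4]
finger_gap: 0.001
t 20.6833 feeder mm [42.2  1.9 26.8] shift cm [16.22  0.46  0.18] turn 0.001 F [ 0.44 -0.36  0.36] gap 0.001475315778896262
v12 [347 191] 0.78 reel x mm 77.0 miss px 0.4
```

```bash
python3 -m jog '[[[-0.1,-0.02,0],0],[[-0.2,-0.02,0],0],[[-0.3,-0.02,0],0],[[-0.4,-0.02,0],0],[[-0.5,-0.02,0],0],[[-0.6,-0.02,0],0],[[-0.7,-0.02,0],0],[[-0.8,-0.02,0],0],[[-0.9,-0.02,0],0],[[-1.0,-0.02,0],0],[[-1.1,-0.02,0],0],[[-1.2,-0.02,0],0],[[-1.2,-0.02,0],0],[[-1.2,-0.02,0],0],[[-1.2,-0.02,0],0],[[-1.2,-0.02,0],0]]'
python3 look.py v13; python3 track.py v13 | tail -1
```

```text
t: 22.17
tcp_pos: [0.5359, -0.0395, 0.0272]
tool_rot: [-0.615, 0.349, -0.349, 0.615]
force: [0.3, -0.0, 0.1]
finger_gap: -0.001
t 22.1667 feeder mm [53.5  1.6 27.2] shift cm [17.35  0.52  0.15] turn 0.001 F [ 0.25 -0.03  0.07] gap -0.001291269856897835
v13 [355 189] 0.59 reel x mm 98.0 miss px 1.2
```

View pics/v13.png

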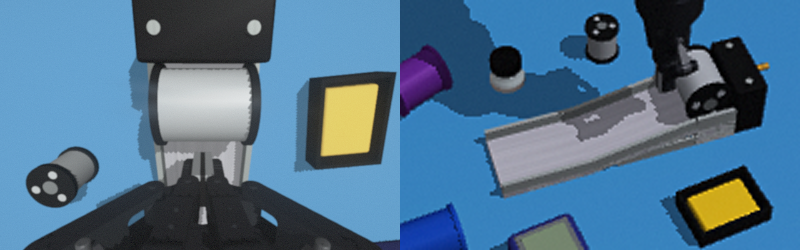

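The reel sits in the cradle against the head (wrist rows 65–140, directly below the black head; tracker x ≈ 98 mm), with no force on the tool. I withdraw back and up, recheck, and hand in.

```bash
python3 -m jog '[[[0.2,0,0],0],[[0.6,0,0],0],[[1.2,-0.2,0],0],[[2,-0.6,0],0],[[3,-1.5,0],0],[[4,-3,0],0],[[5,-5,0],0],[[5,-7,0],0],[[5,-9,0],0],[[5,-10,0],0],[[5,-10,0],0],[[5,-10,0],0],[[5,-10,0],0],[[5,-10,0],0]]'
python3 look.py v14; python3 track.py v14|tail -1
python3 - <<'E'
from h import *
import pickle
a=pickle.load(open("top.pkl","rb"))["frame"].astype(int);b=pickle.load(open("v14.pkl","rb"))[2]["frame"].astype(int)
s0=pickle.load(open("scene.pkl","rb"))["frame"].astype(int);s1=pickle.load(open("v14.pkl","rb"))[1]["frame"]
for n,(x,y) in dict(spare=(301,157),jar=(253,172),tray=(362,238),meter=(283,278),blue=(214,255),purple=(208,178)).items():
    T=s0[y-16:y+16,x-18:x+18].astype(np.uint8);I=s1[y-26:y+26,x-28:x+28]
    _,v,_,l=cv2.minMaxLoc(cv2.matchTemplate(I,T,cv2.TM_CCOEFF_NORMED));print(n,"shift px",(l[0]-10,l[1]-10),round(v,2))
E
```

```text
t: 23.48
tcp_pos: [0.5605, -0.082, 0.1258]
tool_rot: [0.615, -0.35, 0.348, -0.615]
force: [1.0, 0.4, 0.1]
finger_gap: 0.0
t 23.4833 feeder mm [  4.4   2.3 125.8] shift cm [12.46 10.36  0.24] turn 0.001 F [0.99 0.44 0.11] gap 0.0001448500065810212
v14 [355 189] 0.59 reel x mm 98.0 miss px 1.2
spare shift px (0, 0) 0.64
jar shift px (0, 0) 0.95
tray shift px (0, 0) 1.0
meter shift px (0, 0) 1.0
blue shift px (0, 0) 1.0
purple shift px (0, 0) 0.78
```

```bash
python3 -c "
from h import *
workorder.sign_off();print(manip.sense()['t'])"
```

```text
the job is handed in; nothing more can be done
the job is handed in; nothing more can be done
```

The solder reel is resting in the cradle against the stop. I pushed it up from behind with the shut fingertips at about 1–2.5 cm/s, then backed the gripper clear and handed the job in after 23.5 s of robot time.

**First push failed:** My first attempt had the fingers 2 cm apart. The real fingertips stood about 22 mm above where the reported TCP put them, so they rode onto the rear of the reel and pressed down on it with about 15 N. That rolled it roughly 10 mm along the level apron. I backed off, shut the fingers, went 17 mm lower and pushed again, and the wrist force then stayed at about 3 N or less at each stop.

**Last checks:**
- **Reel position:** The image tracker put the reel at x ≈ 98 mm both before and after I withdrew; the seat is 96.5 ± 1.5 mm. The match score was only 0.59, so trust that figure to a few millimetres. The last picture I could view, taken just before withdrawing, shows the reel in the cradle at the head.
- **Things around the feeder:** Comparing start and end images, all six (spare reel, jar, tray, meter, and the blue and purple reels) showed no shift. The spare reel (0.64) and purple reel (0.78) matched less well, and I put that down to the arm's shadow.
- **Not seen:** The viewer refused the final picture because the 12-picture limit was reached. The state after withdrawing rests on these numbers only.

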